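Turn over the sold-out flag of the empty sweets bin

ROBOT

A 6-joint arm with a two-finger parallel gripper is mounted at the origin on the work surface. World frame = base frame: x ahead of the robot, y to its left, z up, the work surface at z = 0. Lengths are in m, angles in rad, forces in N, time in s.
With the tool pointing down it reaches from about 0.375 to 0.9 m from the base axis. Payload 3.1 kg.
Tool frame: the origin (TCP) lies at the very end of the fingers, on their centre line; the grasp point (between the pads) lies 19 mm behind it; z points along the fingers, y is the direction in which the jaws open and shut (so a half turn about z gives the same grasp; the last joint's range is limited). The gripper opens to 87 mm and grips with 3 to 60 N. Pads are 19 mm wide; open, the fingers measure 117 mm over their backs; the gripper's body (75 mm by 190 mm) begins 51 mm behind the grasp point.
Start: joints at [-1.427, 0.527, 1.433, -0, 1.181, -0.178], TCP at [0.198, -0.593, 0.223] pointing down, gripper open.
Joint ranges: [-3.08, 3.08], [-0.75, 2.2], [0.22, 2.44], [-1.43, 4.57], [0, 2.65], [-2.85, 2.85]. Speed limits (rad/s): [2.79, 2.79, 3.14, 3.14, 3.14, 3.14].

INTERFACE

Orientations are given as a unit quaternion [x, y, z, w].
In Python, from rig import robot gives the robot as it stands. The module is installed in compiled form; this text tells all that it offers.
- The arm moves only by the tool send_rows, never from a script. Its argument "deltas" is a list of rows, each an object of numbers: "tx", "ty", "tz": the shift along the tool's x, y, z in cm; "rx", "ry", "rz": the turn, a rotation vector about the tool's x, y, z in rad. A call has 1 to 5 rows; each row is the pose to reach, as a shift and turn from the pose commanded when the call began, along the tool's axes at that moment; what a row does not reach only later rows make up. A row lasts 1/12 s, in which the tool goes at most 41.7 mm and 7.16 degrees, less where a joint would pass 70% of its speed; a pose out of reach is approached as far as the arm can. A call with a gripper value outside its range is refused whole. "claw" is the finger opening in cm, from 0 to 8.7, set as the call begins (left out, the last holds). The fingers move at their own pace and stop on an object; "squeeze" is the grip in N (left out, the last holds). Time passes only in rows, so rows that repeat a pose let the fingers close. It gives the time, the measured TCP pose, the force and the opening at its end, in the units of the state.
- robot.get_obs(): the state, without advancing time (a new reading comes with each control period).
- robot.camera(name): name is "side" or "top" or "wrist"; returns a dict with "color" (384x512x3 uint8, red, green, blue), "z_map" (384x512 float32, m along the optical axis (not along the pixel's ray), 0 where there is no reading), "intrinsics" (3x3 intrinsics, pixels), "R" (3x3) and "t" (3): a world point X has camera coordinates R X + t; the wrist camera has in their place "tool_from_camera" (4x4, takes a point from camera to tool coordinates, whose origin is the TCP and whose axes are the flange's). Camera axes: x right, y down, z forward; pixel columns grow to the right and rows downward; lengths in m; the calibration is good to about 2 mm. A picture is of the moment at which its call begins: read the wrist's pose just before it.
- robot.hand_in(): hands the job in, once; it reports no verdict.
Trained networks look in the newest picture that a camera, given by its name, has taken for a name from the list of things; names that differ only in an ending like _2 or _b are one class to them, and where a whole thing is asked for, a point or a joint stands for the part that bears it (a point fixed in the world has none). Each returns a list of dicts, best first, with "p" (0 to 1); they miss things now and then, are a little off and sometimes report something else, mostly with a low value. They report only what shows in the picture. A call takes as long as a camera call.
- robot.outline_of(label, camera): "pixels" (384x512 bool, what is visible of it) and "xy" ([column, row] in pixels, amid what is visible of it).
- robot.tip_of(label, camera): "xy" ([column, row] in pixels: a listed point, or the origin of a listed thing).
The state is a dict: "time": time; "q": joint angles; "joint_velocities": joint speeds; "joint_torque": joint torques, N m; "position": TCP position; "tool_rot": TCP orientation; "ft_force": force on the tool from outside, world axes, zero at the start; "moment": the same for the moment, N m; "grip_width": finger opening in m.
Only numpy, scipy, OpenCV 4.12 (cv2) and the standard library are available. Lean on these libraries where they do the work, as an engineer would, in place of code of your own. Each camera call takes 0.05 s, during which the arm holds its last target.

TASK

One of the four display bins on the shop counter has just sold out: it is empty, but its flag still sticks out on your side. With a fingertip, without gripping it, gently push that flag up and all the way over its hinge until it lies down fully over the empty bin with its barred face up, then take the hand away. Leave the other three flags, the cartons in the stocked bins and everything else on the counter as they are.

Things in the scene. Friction and masses are not known exactly. Their poses are not given: they have to be found in the camera images.
- bin_stock1: Stocked bin (two cartons in it), flag not turned: same build as bin_soldout.
- bin_soldout: The bin that has just sold out: empty, but its flag is not yet turned and still sticks out over the counter on the robot's side: a plywood bin, 180 deep (x) x 100 wide (y), fixed on a 12 mm board; robot-side wall 120 high, far wall 54, sloping sides, 6 thick. Origin: centre of its underside; +x points away from the robot (yaw within 0.23).
- bin_stock2: The other stocked bin (two cartons in it), flag not turned: same build as bin_soldout.
- bin_marked: Empty bin that was marked earlier: its flag is already turned over and lies over the bin's mouth: same build as bin_soldout.
- flag_soldout (a joint): Turn of the sold-out bin's flag (rad), starts 0 to 0.2. 0: it points to the robot, 20 degrees above level, plain face up. Growing: the tab goes up and over; upright at 1.22. 3.14 (stop): it points away, 20 degrees below level, over the bin's mouth, black-barred face up. Its slope above level on the robot's side is 0.349 + this. Stiff hinge, 0.02 N m (0.3 N at the tab): it stays where left.
- hinge_soldout (a point): Middle of the flag's level hinge pin on the sold-out bin: 87 mm to the robot's side of the bin's centre, 132 mm above its underside, 144 above the counter. Axes as the bin's (x away from the robot, y along the pin, z up). Steel cheeks at 39 mm either side rise 10 mm over the pin; a steel rest plate close under the flag reaches 17 mm either side of the pin.
- tab_soldout (a point): End of the sold-out flag's finger tab, mid-thickness, 80 mm from the pin; moves with the flag. The flag: rigid white plastic paddle 4 thick, 30 g; a plate 70 wide reaching from 4 to 62 mm from the pin, then the rounded tab, 36 wide. Beyond the rest plate it is free underneath, down to the counter.
- flag_stock1 (a joint): Turning angle (rad) of the flag on bin_stock1, built as flag_soldout. Starts not turned, 0 to 0.2.
- tab_stock1 (a point): End of the finger tab of the flag on bin_stock1, 80 mm from its pin.
- flag_stock2 (a joint): Turning angle (rad) of the flag on bin_stock2, built as flag_soldout. Starts not turned, 0 to 0.2.
- tab_stock2 (a point): End of the finger tab of the flag on bin_stock2, 80 mm from its pin.
- flag_marked (a joint): Turning angle (rad) of the flag on bin_marked, built as flag_soldout. Starts turned over, 3.04 to 3.14.
- tab_marked (a point): End of the finger tab of the flag on bin_marked, 80 mm from its pin.
- carton_tall1: Loose sweets carton 64 x 76 x 85 high, 0.15 kg, standing in bin_stock1 near the hinge; origin at the centre of its underside.
- carton_low1: Loose sweets carton 64 x 76 x 55 high, standing in bin_stock1 on the customer's side; origin at the centre of its underside.
- carton_tall2: Loose sweets carton 64 x 76 x 85 high, 0.15 kg, standing in bin_stock2 near the hinge; origin at the centre of its underside.
- carton_low2: Loose sweets carton 64 x 76 x 55 high, standing in bin_stock2 on the customer's side; origin at the centre of its underside.
- can: Loose drinks can 66 diameter x 115 high, beside the row of bins on the robot's right; origin at the centre of its underside.
- jar: Loose sweets jar with a lid, 84 diameter x 120 high, beside the row of bins on the robot's left; origin at the centre of its underside.
- tape: Loose roll of tape lying flat, 90 diameter x 24 high, between robot and bins; origin at the centre of its underside.
- calculator: Loose desk calculator 120 x 80 x 14 high, between robot and bins; origin at the centre of its underside.

How it is judged:
At the end, for the whole second after the job is handed in: The flag of the sold-out bin is turned over to within 0.14 rad (8 degrees) of its far stop and at rest; the tabs of the other three flags are within 12 mm and the cartons, can, jar, tape and calculator within 15 mm of where they started (value of joint flag_soldout above 3 rad and velocity of joint flag_soldout between -0.05 and 0.05 rad/s and value of joint each of flag_stock1, flag_stock2 below 0.4 rad and value of joint flag_marked above 2.85 rad and not (distance of any of tab_stock1, tab_stock2, tab_marked from where it was at the start of the episode above 0.012 m or distance of any of carton_tall1, carton_low1, carton_tall2, carton_low2, can, jar, tape, calculator from where it was at the start of the episode above 0.015 m)); the robot touches nothing.
It fails at once if the flag was gripped or pushed hard (fingers on the sold-out bin or its flag with over 30 N) (contact force between the fingers and bin_soldout above 30 N).
It fails at once if another bin's flag was turned or knocked (tab moved more than 12 mm) (distance of any of tab_stock1, tab_stock2, tab_marked from where it was at the start of the episode above 0.012 m).
It fails at once if a carton, the can, the jar, the tape or the calculator was pushed, lifted or carried (more than 15 mm) (distance of any of carton_tall1, carton_low1, carton_tall2, carton_low2, can, jar, tape, calculator from where it was at the start of the episode above 0.015 m).
It also fails if it takes over 38 s, if anything falls off the work surface, if the arm or the gripper's body presses on something with over 40 N, if the wrist force passes 120 N, or if a joint passes its speed limit or range.

## Working session

There is one attempt and no reset: what is moved stays moved. The work goes in short steps, Python scripts to look and compute and a tool call to move; the robot and the scene stay as the last step left them, time stands still between calls to the robot, and variables do not carry over. Pictures are saved under pics/ and viewed, and the job is handed in when it is done.

Besides the shell and the picture viewer there is one more tool, called after "Call:" by a JSON object that holds its "api" and its "payload", one argument or row to a line. send_rows: Moves the arm, as the interface text tells. Its arguments: {"type":"object","properties":{"deltas":{"type":"array","items":{"type":"object","properties":{"tx":{"type":"number"},"ty":{"type":"number"},"tz":{"type":"number"},"rx":{"type":"number"},"ry":{"type":"number"},"rz":{"type":"number"}}}},"claw":{"type":"number"},"squeeze":{"type":"number"}},"required":["deltas"]}

```bash
mkdir -p pics; ls
python3 - <<'E'
from rig import robot
import cv2,numpy as np
o=robot.get_obs();print(o)
for c in ["side","top"]:
    d=robot.camera(c);cv2.imwrite(f"pics/{c}0.png",cv2.resize(d["color"][:,:,::-1],(768,576)))
    print(c,d["intrinsics"].tolist(),d["R"].tolist(),d["t"].tolist())
    for n in ["bin_soldout","bin_stock1","bin_marked","hinge_soldout","tab_soldout","tab_stock1","tab_marked"]:
        try:
            print(n,[(np.round(r["xy"]).tolist(),round(r["p"],2)) for r in robot.tip_of(n,c)])
        except Exception as e: print(n,e)
E
```

```text
pics
{'time': 0.0, 'q': array([-1.42649669e+00,  5.28441498e-01,  1.43390215e+00,  2.21434112e-07,
        1.18139310e+00, -1.78502065e-01]), 'joint_velocities': array([ 0.00123441, -0.00180933, -0.00114034, -0.00082978, -0.00053907,
        0.0013503 ]), 'joint_torque': array([-2.98668192e-04, -4.40042925e+01, -1.76594138e+01,  6.30257791e-02,
        5.83141192e-02, -1.68120514e-04]), 'position': array([ 0.19818539, -0.59197445,  0.22158684]), 'tool_rot': array([ 9.87002574e-01,  1.60700872e-01,  1.84347785e-05, -1.07188829e-03]), 'ft_force': array([0.26454375, 0.17150374, 0.54068747]), 'moment': array([0.0368962 , 0.01022222, 0.07885648]), 'grip_width': 0.08704623908809703}
side [[422.22220814504203, 0.0, 253.86681108779166], [0.0, 422.22220814504203, 194.26896173210517], [0.0, 0.0, 1.0]] [[-0.9953499436594907, -0.09480053822623415, 0.017068907670524536], [-0.06582817269889281, 0.540089272105182, -0.8390293378875493], [0.0703216988999364, -0.8362514191969489, -0.5438183727632926]] [0.5311957537198307, 0.13315751198455972, 1.236147840517938]
bin_soldout [([222.0, 198.0], 0.96)]
bin
[... 253 characters left out ...]
314454177433, 0.0, 254.6997323526556], [0.0, 403.2314454177433, 186.0156441452555], [0.0, 0.0, 1.0]] [[-0.00018288689685607123, -0.9999818992357801, -0.006013963184556354], [-0.9970183243343386, 0.0006464053984786194, -0.07716244618730171], [0.07716493694632541, 0.005981919496537751, -0.9970003957598043]] [0.00011456928559307934, 0.5360325450326361, 1.3992486174955858]
bin_soldout [([287.0, 152.0], 0.72)]
bin_stock1 [([198.0, 163.0], 0.83), ([238.0, 162.0], 0.56)]
bin_marked [([326.0, 149.0], 0.92)]
hinge_soldout [([293.0, 176.0], 0.92)]
tab_soldout [([294.0, 196.0], 0.97)]
tab_stock1 [([244.0, 204.0], 0.75), ([196.0, 211.0], 0.65)]
tab_marked [([331.0, 150.0], 0.59), ([197.0, 209.0], 0.24)]
```

View pics/top0.png

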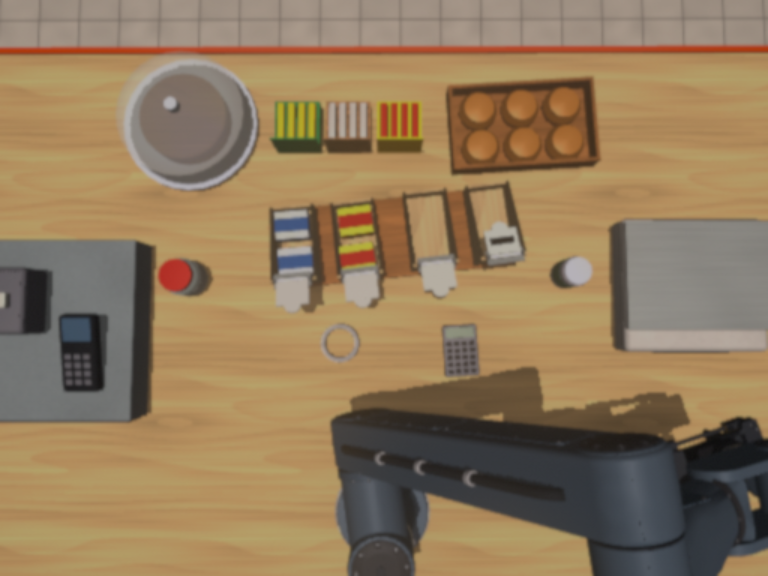

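View pics/side0.png

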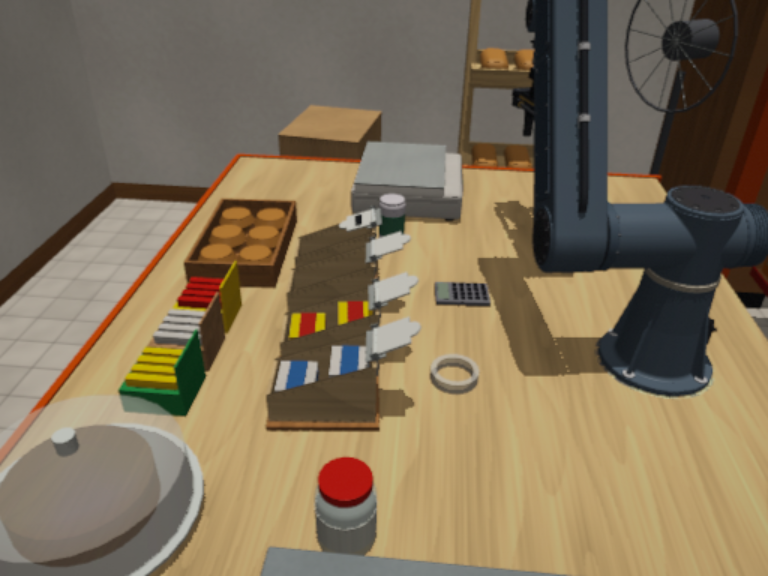

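Run:
```python
from rig import robot
import cv2,numpy as np
d=robot.camera("top")
K,R,t=d["intrinsics"],np.array(d["R"]),np.array(d["t"])
Z=d["z_map"]; v,u=np.mgrid[:384,:512]
P=np.stack([(u-K[0][2])/K[0][0]*Z,(v-K[1][2])/K[1][1]*Z,Z],-1)
W=(P-t)@R
np.save("W.npy",W); np.save("Z.npy",Z)
s=cv2.resize(d["color"][125:235,160:370,::-1],None,fx=3.7,fy=3.7,interpolation=cv2.INTER_CUBIC);cv2.imwrite("pics/topcrop.png",s)
for n in [(293,176),(294,196),(294,190),(244,204),(196,211),(331,150),(287,152)]:
    print(n,W[n[1],n[0]].round(3))
for lab in ["flag_soldout","tab_soldout","flag_stock1","flag_marked","bin_soldout"]:
  for r in robot.outline_of(lab,"top"):
    m=r["pixels"]&(Z>0); w=W[m]; print(lab,round(r["p"],2),m.sum(),np.round(r["xy"]),w.min(0).round(3),w.max(0).round(3))
```

```text
(293, 176) [ 0.559 -0.124  0.145]
(294, 196) [ 0.493 -0.124  0.172]
(294, 190) [ 0.512 -0.125  0.163]
(244, 204) [0.468 0.032 0.174]
(196, 211) [0.449 0.208 0.004]
(331, 150) [ 0.646 -0.251  0.127]
(287, 152) [ 0.657 -0.114  0.023]
flag_soldout 0.67 490 [294. 186.] [ 0.487 -0.177 -0.007] [ 0.569 -0.082  0.175]
flag_soldout 0.67 1099 [195. 185.] [ 0.458  0.143 -0.002] [0.718 0.254 0.182]
flag_soldout 0.55 445 [334. 162.] [ 0.571 -0.296  0.019] [ 0.654 -0.224  0.154]
flag_soldout 0.33 491 [193. 153.] [0.621 0.168 0.021] [0.698 0.252 0.081]
tab_soldout 0.7 477 [292. 183.] [ 0.49  -0.176 -0.004] [ 0.572 -0.082  0.175]
flag_stock1 0.72 472 [196. 198.] [ 0.455  0.155 -0.007] [0.534 0.238 0.183]
flag_stock1 0.61 1173 [195. 181.] [ 0.455  0.143 -0.005] [0.723 0.26  0.183]
flag_stock1 0.59 419 [242. 193.] [ 0.465  0.011 -0.002] [0.54  0.078 0.18 ]
flag_marked 0.67 442 [333. 162.] [ 0.574 -0.303  0.015] [ 0.661 -0.223  0.154]
bin_soldout 0.63 2044 [291. 158.] [ 0.487 -0.176 -0.004] [ 0.751 -0.044  0.175]
bin_soldout 0.38 1143 [196. 181.] [ 0.455  0.143 -0.003] [0.705 0.256 0.183]
```

The sold-out bin is the third from the left: its inside is bare and its flag sticks out at about (294,185) in the native top image. The fourth bin's flag is already barred and turned. Next I'll fit the flag geometry.

```bash
cat > h.py <<'E'
import numpy as np
from scipy.spatial.transform import Rotation as Ro
def delta(pos,R):
    """delta from the currently measured pose to target, tool axes, cm / rotvec"""
    from rig import robot
    o=robot.get_obs(); R0=Ro.from_quat(o["tool_rot"])
    return (R0.inv().apply(np.array(pos)-o["position"])*100).round(2), (R0.inv()*R).as_rotvec().round(3)
E
python3 - <<'E'
from rig import robot
import cv2,numpy as np
d=robot.camera("top")
W=np.load("W.npy")
m=[r for r in robot.outline_of("flag_soldout","top") if abs(r["xy"][0]-294)<8][0]["pixels"]
col=d["color"].astype(int)
w=m&(W[...,2]>.138)&(col.min(-1)>110)
p=W[w]
for it in range(4):
    c=p.mean(0);u,s,vt=np.linalg.svd(p-c);n=vt[2];n*=np.sign(n[2]);r=(p-c)@n;p=p[abs(r)<.006]
print(len(p),c,n,r.std(),"slope",np.degrees(np.arccos(n[2])),"yaw",np.arctan2(-n[1],-n[0]), np.arctan2(n[1],n[0]))
rect=cv2.minAreaRect((p[:,:2]*1000).astype(np.float32));print(rect)
print(p.min(0),p.max(0))
# top of neighbours
for (a,b) in [((225,262),(175,212)),((310,350),(140,180))]:
    q=W[b[0]:b[1],a[0]:a[1]].reshape(-1,3);q=q[q[:,2]>.1];print(q.min(0),q.max(0))
E
```

```text
92 [ 0.52822861 -0.11996927  0.158167  ] [ 0.39654068 -0.0964595   0.9129354 ] 0.0022242217069595675 slope 24.085792318695127 yaw 2.9029746198817494 -0.2386180337080437
((527.7098388671875, -120.43208312988281), (78.17276000976562, 12.222515106201172), 21.786558151245117)
[ 0.4895934  -0.13705825  0.14208747] [ 0.56522069 -0.10150559  0.1752316 ]
[ 0.42646136 -0.00860212  0.10001378] [0.56674707 0.09689626 1.4364137 ]
[ 0.42646136 -0.30942606  0.10008031] [ 0.6705655  -0.00860212  1.4364137 ]
```

View pics/topcrop.png

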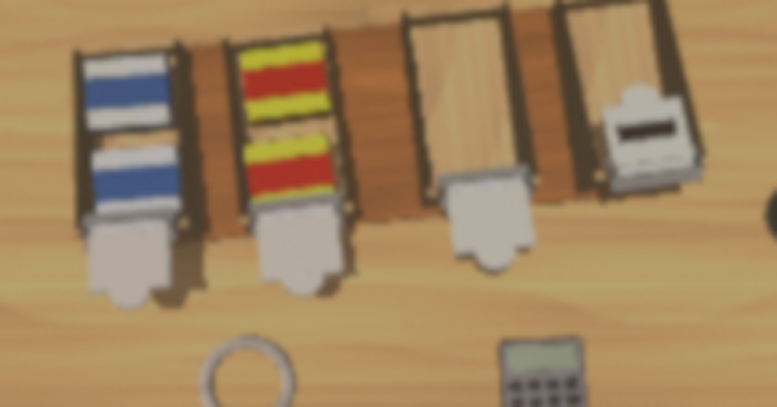

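Run:
```python
from rig import robot
import cv2,numpy as np
d=robot.camera("top")
W=np.load("W.npy")
col=d["color"].astype(int)
u=np.arange(512)[None];v=np.arange(384)[:,None]
box=(u>276)&(u<309)&(v>168)&(v<202)
sat=col.max(-1)-col.min(-1)
w=box&(W[...,2]>.138)&(W[...,2]<.19)&(sat<25)
p=W[w];print(len(p))
for it in range(5):
    c=p.mean(0);_,s,vt=np.linalg.svd(p-c);n=vt[2];n*=np.sign(n[2]);r=(p-c)@n;p=p[abs(r)<.005]
print(len(p),c,n,r.std(),"slope",np.arccos(n[2]),"yaw",np.arctan2(n[1],n[0]))
rect=cv2.minAreaRect((p[:,:2]*1000).astype(np.float32));print(rect)
print(p.min(0),p.max(0))
# bin side walls / directions: yaw via bare-inside walls
yaw=np.arctan2(n[1],n[0])
ex=np.array([np.cos(yaw),np.sin(yaw),0]);ey=np.array([-ex[1],ex[0],0])
a=p@ex;b=p@ey
print("along",a.min(),a.max(),"lat",b.min(),b.max())
tip=p[a<a.min()+.012];print("tab mean",tip.mean(0), "lat mid plate",(b[a>a.min()+.02].min()+b[a>a.min()+.02].max())/2, (tip@ey).mean())
for r in range(168,202,3): 
    print(r,''.join('#' if w[r,k] else '.' for k in range(276,310)))
```

```text
458
433 [ 0.53513714 -0.1192703   0.15542819] [0.34819649 0.05606013 0.9357438 ] 0.0022594467450295377 slope 0.3604341280538301 yaw 0.1596315252801902
((531.5125122070312, -119.16805267333984), (84.0477523803711, 78.51219940185547), 4.84984827041626)
[ 0.48964943 -0.15583691  0.13806785] [ 0.57553225 -0.07861463  0.1752316 ]
along 0.46377523907214324 0.5487392163668522 lat -0.24352391016174685 -0.16426752176619389
tab mean [ 0.49639079 -0.12242868  0.16861675] lat mid plate -0.20389571596397038 -0.19977562580939473
168 ..................................
171 ......................#.###.......
174 ....###..#.#################......
177 ...########################.......
180 ...#######################........
183 .....#####################........
186 .......####################.......
189 .......##################.##......
192 ........###############...........
195 ..............#######.............
198 ..................................
201 ..................................
```

```bash
cat >> h.py <<'E'
def orient(alpha,phi):
    h=np.array([np.cos(alpha),np.sin(alpha),0]);Z=np.array([0,0,1.])
    x=h*np.cos(phi)+Z*np.sin(phi); z=h*np.sin(phi)-Z*np.cos(phi); y=np.cross(z,x)
    return Ro.from_matrix(np.stack([x,y,z],1))
E
python3 -c "
from h import *
print(delta((.30,-.42,.30),orient(.55,0)))
print(delta((.40,-.25,.30),orient(.8,0)))"
```

```text
(array([ 15.12, -13.15,  -7.74]), array([ 0.   , -0.   , -0.227]))
(array([ 30.  , -26.1 ,  -7.74]), array([ 0.   ,  0.   , -0.477]))
```

Call:
{"api": "send_rows", "payload": {
  "deltas": [
    {"tx": 2,"ty": -2,"tz": -2.5},
    {"tx": 5,"ty": -4.3,"tz": -4,"rz": -0.06},
    {"tx": 8,"ty": -7,"tz": -5.5,"rz": -0.12},
    {"tx": 11,"ty": -9.6,"tz": -7,"rz": -0.18},
    {"tx": 14,"ty": -12.2,"tz": -7.7,"rz": -0.23}
  ],
  "claw": 0,
  "squeeze": 5
}}

```text
schema error: expected keys tx, ty, tz, rx, ry, rz
```

```bash
python3 -c "
from h import *
from rig import robot
print(robot.get_obs()['q'].round(3),robot.get_obs()['grip_width'])
print(delta((.40,-.25,.30),orient(.8,0)))"
```

```text
[-1.426  0.527  1.433  0.     1.181 -0.178] 0.08656255556621006
(array([ 30.  , -26.1 ,  -7.74]), array([ 0.   ,  0.   , -0.477]))
```

Call:
{"api": "send_rows", "payload": {
  "deltas": [
    {"tx": 2,"ty": -2,"tz": -2.5,"rx": 0,"ry": 0,"rz": 0},
    {"tx": 5,"ty": -4.3,"tz": -4,"rx": 0,"ry": 0,"rz": -0.06},
    {"tx": 8,"ty": -7,"tz": -5.5,"rx": 0,"ry": 0,"rz": -0.12},
    {"tx": 11,"ty": -9.6,"tz": -7,"rx": 0,"ry": 0,"rz": -0.18},
    {"tx": 14,"ty": -12.2,"tz": -7.7,"rx": 0,"ry": 0,"rz": -0.23}
  ],
  "claw": 0,
  "squeeze": 5
}}

```text
time: 1.67
position: [0.2928, -0.4328, 0.3012]
tool_rot: [0.962, 0.274, 0.0, 0.002]
ft_force: [0.2, -0.2, 0.1]
grip_width: 0.0618
```

```bash
python3 -c "
from h import *
from rig import robot
print(robot.get_obs()['q'].round(3),robot.get_obs()['grip_width'])
print(delta((.40,-.25,.30),orient(.8,0)))"
```

```text
[-1.19   0.298  1.588  0.     1.253 -0.174] 0.061840016611788735
(array([18.74, -9.9 ,  0.08]), array([ 0.003,  0.001, -0.245]))
```

Call:
{"api": "send_rows", "payload": {
  "deltas": [
    {"tx": 3.6,"ty": -1.9,"tz": 0,"rx": 0,"ry": 0,"rz": -0.05},
    {"tx": 7.3,"ty": -3.9,"tz": 0,"rx": 0,"ry": 0,"rz": -0.1},
    {"tx": 11,"ty": -5.9,"tz": 0,"rx": 0,"ry": 0,"rz": -0.15},
    {"tx": 14.8,"ty": -7.9,"tz": 0,"rx": 0,"ry": 0,"rz": -0.2},
    {"tx": 18.7,"ty": -9.9,"tz": 0,"rx": 0,"ry": 0,"rz": -0.245}
  ]
}}

```text
time: 2.08
position: [0.3975, -0.2525, 0.2998]
tool_rot: [0.921, 0.389, 0.0, 0.0]
ft_force: [0.7, 0.1, 0.6]
grip_width: 0.0286
```

```bash
python3 -c "
from h import *
from rig import robot
print(robot.get_obs()['q'].round(3),robot.get_obs()['grip_width'])
print(delta((.40,-.21,.25),orient(.8,0.6)))"
```

```text
[-0.804  0.222  1.702  0.     1.217 -0.033] 0.028642505501684172
(array([ 3.22, -2.79,  4.97]), array([ 0.001,  0.6  , -0.   ]))
```

Call:
{"api": "send_rows", "payload": {
  "deltas": [
    {"tx": 0.6,"ty": -0.5,"tz": 1,"rx": 0,"ry": 0.12,"rz": 0},
    {"tx": 1.2,"ty": -1.1,"tz": 2,"rx": 0,"ry": 0.24,"rz": 0},
    {"tx": 1.8,"ty": -1.6,"tz": 3,"rx": 0,"ry": 0.36,"rz": 0},
    {"tx": 2.5,"ty": -2.2,"tz": 4,"rx": 0,"ry": 0.48,"rz": 0},
    {"tx": 3.2,"ty": -2.8,"tz": 5,"rx": 0,"ry": 0.6,"rz": 0}
  ]
}}

```text
time: 2.5
position: [0.4001, -0.2121, 0.2503]
tool_rot: [0.879, 0.372, 0.275, -0.113]
ft_force: [-0.8, 0.1, -1.0]
grip_width: 0.0019
```

```bash
python3 -c "
from h import *
from rig import robot
print(robot.get_obs()['q'].round(3),robot.get_obs()['grip_width'])
print(delta((.443,-.186,.205),orient(.8,0.785)))"
```

```text
[-1.136  0.317  1.918  0.605  1.212 -0.672] 0.001925243048583656
(array([1.42, 1.23, 6.49]), array([0.005, 0.181, 0.002]))
```

Call:
{"api": "send_rows", "payload": {
  "deltas": [
    {"tx": 0.7,"ty": 0.6,"tz": 3,"rx": 0,"ry": 0.1,"rz": 0},
    {"tx": 1.4,"ty": 1.2,"tz": 6.5,"rx": 0,"ry": 0.18,"rz": 0},
    {"tx": 1.4,"ty": 1.2,"tz": 6.5,"rx": 0,"ry": 0.18,"rz": 0}
  ]
}}

```text
time: 2.75
position: [0.4406, -0.1841, 0.1975]
tool_rot: [0.853, 0.356, 0.35, -0.154]
ft_force: [-1.0, 0.7, -0.2]
grip_width: 0.0005
```

```bash
python3 -c "
from h import *
from rig import robot
import cv2
o=robot.get_obs();print(o['q'].round(3),o['grip_width'],o['position'])
print(delta((.502,-.125,.12),orient(.8,0.785)))
for c in ['side','wrist']:
  d=robot.camera(c);cv2.imwrite(f'pics/{c}1.png',d['color'][:,:,::-1])
"
```

```text
[-1.113  0.497  1.973  0.811  1.157 -0.859] 0.000520876234247406 [ 0.44061432 -0.18413368  0.19748001]
(array([ 0.55,  0.36, 11.5 ]), array([-0.007, -0.   , -0.013]))
```

View pics/side1.png

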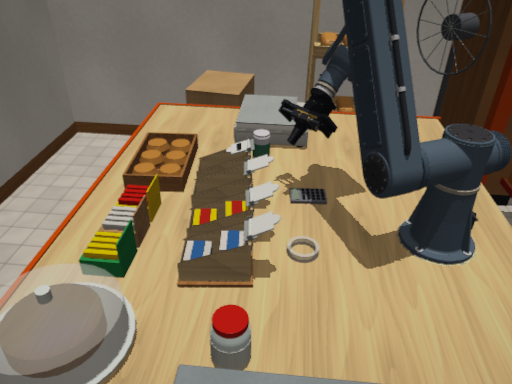

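View pics/wrist1.png

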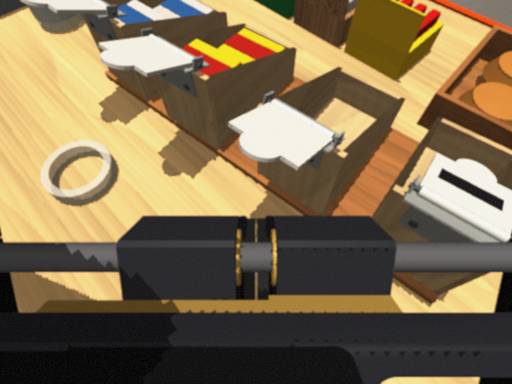

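```bash
python3 -c "
from h import *
from rig import robot
d=robot.camera('wrist');T=np.linalg.inv(d['tool_from_camera']);K=d['intrinsics']
for p in [(0,0,0),(0,.015,0),(0,-.015,0),(.0095,.015,0),(.0095,.015,-.019),(-.0095,0,0),(0,.015,-.07),(.037,0,-.07),(.037,.095,-.07)]:
  c=T@np.array([*p,1]); uv=K@c[:3]; print(p,(uv[:2]/uv[2]).round(),c[2].round(3))
z=d['z_map']
M=np.array(d['tool_from_camera'])
for v in range(215,384,12):
  print(v,[(u,(M@np.array([*(np.linalg.inv(K)@[u,v,1]*z[v,u]),1]))[:3].round(3).tolist()) for u in (130,180,225,290)])
"
```

```text
(0, 0, 0) [255. 236.] 0.175
(0, 0.015, 0) [282. 236.] 0.175
(0, -0.015, 0) [228. 236.] 0.175
(0.0095, 0.015, 0) [282. 220.] 0.172
(0.0095, 0.015, -0.019) [286. 233.] 0.154
(-0.0095, 0, 0) [255. 252.] 0.177
(0, 0.015, -0.07) [299. 319.] 0.107
(0.037, 0, -0.07) [254. 215.] 0.098
(0.037, 0.095, -0.07) [563. 215.] 0.098
215 [(130, [-0.066, -0.159, 0.219]), (180, [0.039, -0.021, -0.075]), (225, [0.039, -0.008, -0.075]), (290, [0.039, 0.01, -0.076])]
227 [(130, [0.039, -0.032, -0.085]), (180, [0.039, -0.019, -0.085]), (225, [0.039, -0.008, -0.084]), (290, [0.039, 0.009, -0.086])]
239 [(130, [0.038, -0.03, -0.092]), (180, [0.039, -0.018, -0.092]), (225, [0.039, -0.007, -0.092]), (290, [0.038, 0.009, -0.092])]
251 [(130, [0.036, -0.029, -0.094]), (180, [0.036, -0.018, -0.093]), (225, [0.037, -0.007, -0.094]), (290, [0.036, 0.009, -0.093])]
263 [(130, [0.033, -0.03, -0.093]), (180, [0.033, -0.018, -0.093]), (225, [0.033, -0.007, -0.094]), (290, [0.033, 0.009, -0.094])]
275 [(130, [0.03, -0.03, -0.094]), (180, [0.03, -0.018, -0.093]), (225, [0.03, -0.007, -0.094]), (290, [0.031, 0.009, -0.095]
[... 472 characters left out ...]
-0.006, -0.107]), (290, [0.026, 0.008, -0.106])]
335 [(130, [0.027, -0.024, -0.111]), (180, [0.026, -0.014, -0.11]), (225, [0.027, -0.005, -0.11]), (290, [0.028, 0.007, -0.111])]
347 [(130, [0.026, -0.023, -0.113]), (180, [0.027, -0.013, -0.114]), (225, [0.028, -0.005, -0.114]), (290, [0.027, 0.007, -0.113])]
359 [(130, [0.025, -0.022, -0.114]), (180, [0.027, -0.013, -0.116]), (225, [0.027, -0.005, -0.117]), (290, [0.026, 0.007, -0.115])]
371 [(130, [0.026, -0.021, -0.118]), (180, [0.027, -0.012, -0.119]), (225, [0.027, -0.005, -0.119]), (290, [0.027, 0.006, -0.119])]
383 [(130, [0.026, -0.02, -0.12]), (180, [0.026, -0.012, -0.121]), (225, [0.07, 0.0, -0.162]), (290, [0.026, 0.006, -0.121])]
```

```bash
python3 -c "
from h import *
from rig import robot
import cv2
o=robot.get_obs()
d=robot.camera('wrist');M=np.array(d['tool_from_camera']);K=d['intrinsics'];z=d['z_map']
v,u=np.mgrid[:384,:512]
P=np.stack([(u-K[0][2])/K[0][0]*z,(v-K[1][2])/K[1][1]*z,z],-1).reshape(-1,3)
W=(Ro.from_quat(o['tool_rot']).apply(P@M[:3,:3].T+M[:3,3])+o['position']).reshape(384,512,3)
col=d['color'].astype(int)
w=(u>222)&(u<335)&(v>95)&(v<170)&(col.min(-1)>170)&(W[...,2]>.13)
p=W[w];print(len(p))
for i in range(5):
  c=p.mean(0);_,s,vt=np.linalg.svd(p-c,full_matrices=False);n=vt[2]*np.sign(vt[2][2]);r=(p-c)@n;p=p[abs(r)<.003]
print(len(p),c,n,r.std(),'slope',np.arccos(n[2]))
yaw=np.arctan2(n[1],n[0]);print('yaw',yaw)
ex=np.array([np.cos(yaw),np.sin(yaw),0]);ey=np.array([-ex[1],ex[0],0])
a=p@ex;b=p@ey
i=a<a.min()+.003;print('tip',p[i].mean(0),'lat',np.percentile(b,[1,99]),'along',a.min(),a.max())
for l in ('hinge_soldout','tab_soldout'):
  for r in robot.tip_of(l,'wrist'): q=np.round(r['xy']).astype(int);print(l,q,r['p'],W[q[1],q[0]])
"
```

```text
4055
2196 [ 0.53239872 -0.12110803  0.15880269] [0.34499524 0.0440872  0.93756845] 0.0003921887674831243 slope 0.35522444352767835
yaw 0.12710186778013366
tip [ 0.49883514 -0.11028354  0.17090654] lat [-0.22136077 -0.15309726] along 0.4792273716403427 0.545383996447304
hinge_soldout [298 125] 0.62 [ 0.55774155 -0.12181815  0.14971038]
tab_soldout [245 156] 0.68 [ 0.4899555  -0.12531001  0.17139975]
```

Call:
{"api": "send_rows", "payload": {
  "deltas": [
    {"tx": 0.2,"ty": 0.2,"tz": 3.5,"rx": 0,"ry": 0,"rz": 0},
    {"tx": 0.3,"ty": 0.3,"tz": 6.5,"rx": 0,"ry": 0,"rz": 0},
    {"tx": 0.4,"ty": 0.3,"tz": 9.5,"rx": 0,"ry": 0,"rz": 0},
    {"tx": 0.5,"ty": 0.3,"tz": 11.2,"rx": 0,"ry": 0,"rz": 0},
    {"tx": 0.5,"ty": 0.3,"tz": 11.2,"rx": 0,"ry": 0,"rz": 0}
  ]
}}

```text
time: 3.47
position: [0.5017, -0.1269, 0.1281]
tool_rot: [0.852, 0.361, 0.35, -0.148]
ft_force: [-0.7, 0.3, -0.3]
grip_width: 0.0004
```

```bash
python3 -c "
from h import *
from rig import robot
import cv2
o=robot.get_obs();print(o['q'].round(3),o['position'],o['ft_force'])
R=orient(.8,0.785)
for p in [(.505,-.124,.135),(.505,-.124,.15),(.508,-.124,.165),(.513,-.123,.18),(.52,-.122,.195)]: print(delta(p,R))
for c in ['side','wrist']:
  d=robot.camera(c);i=d['color'][:,:,::-1]
  if c=='side': i=cv2.resize(i[90:250,180:400],None,fx=3.5,fy=3.5)
  cv2.imwrite(f'pics/{c}2.png',i)
"
```

```text
[-0.922  0.644  2.008  1.018  0.956 -0.966] [ 0.50173082 -0.12691007  0.12806451] [-0.69391218  0.33847235 -0.32049226]
(array([ 0.8 ,  0.03, -0.19]), array([-0.   ,  0.005,  0.002]))
(array([ 1.85,  0.03, -1.25]), array([-0.   ,  0.005,  0.002]))
(array([ 3.06,  0.25, -2.17]), array([-0.   ,  0.005,  0.002]))
(array([ 4.41,  0.54, -2.94]), array([-0.   ,  0.005,  0.002]))
(array([ 5.86,  0.98, -3.62]), array([-0.   ,  0.005,  0.002]))
```

View pics/side2.png

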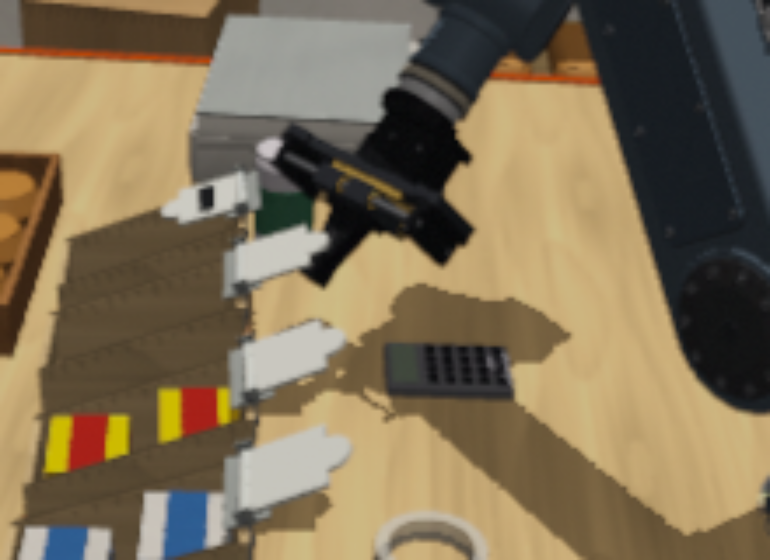

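View pics/wrist2.png

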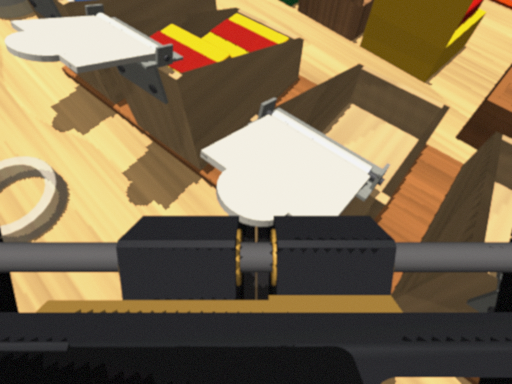

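The finger is under the tab: its tip is at about (320,275) in the crop and the tab at (315,240). The flag hasn't moved. I'll lift gently.

Call:
{"api": "send_rows", "payload": {
  "deltas": [
    {"tx": 0.8,"ty": 0,"tz": -0.2,"rx": 0,"ry": 0,"rz": 0},
    {"tx": 1.3,"ty": 0,"tz": -0.7,"rx": 0,"ry": 0,"rz": 0},
    {"tx": 1.9,"ty": 0.1,"tz": -1.3,"rx": 0,"ry": 0,"rz": 0},
    {"tx": 2.5,"ty": 0.2,"tz": -1.8,"rx": 0,"ry": 0,"rz": 0},
    {"tx": 3.1,"ty": 0.3,"tz": -2.2,"rx": 0,"ry": 0,"rz": 0}
  ]
}}

```text
time: 3.98
position: [0.5081, -0.1272, 0.1666]
tool_rot: [0.852, 0.359, 0.351, -0.147]
ft_force: [0.1, 0.1, -0.6]
grip_width: 0.0005
```

```bash
python3 -c "
from h import *
from rig import robot
import cv2
o=robot.get_obs();print(o['q'].round(3),o['position'],o['ft_force'])
R=orient(.8,0.785)
for p in [(.513,-.123,.18),(.52,-.122,.19),(.53,-.121,.197),(.54,-.12,.203),(.55,-.119,.205)]: print(delta(p,R))
for c in ['side','wrist']:
  d=robot.camera(c);i=d['color'][:,:,::-1]
  if c=='side': i=cv2.resize(i[90:250,180:400],None,fx=3.5,fy=3.5)
  cv2.imwrite(f'pics/{c}3.png',i)
"
```

```text
[-0.912  0.563  1.979  0.967  1.008 -0.851] [ 0.50809509 -0.12722801  0.16658876] [ 0.11966497  0.07735144 -0.61417372]
(array([ 1.4 ,  0.06, -0.5 ]), array([ 0.004,  0.005, -0.001]))
(array([ 2.5 ,  0.49, -0.82]), array([ 0.004,  0.005, -0.001]))
(array([ 3.54,  1.14, -0.77]), array([ 0.004,  0.005, -0.001]))
(array([ 4.51,  1.78, -0.66]), array([ 0.004,  0.005, -0.001]))
(array([ 5.2 ,  2.43, -0.26]), array([ 0.004,  0.005, -0.001]))
```

View pics/side3.png

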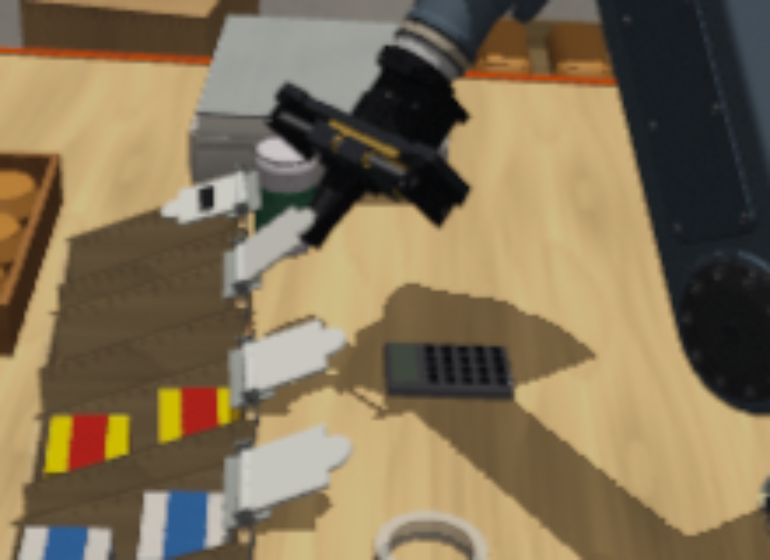

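View pics/wrist3.png

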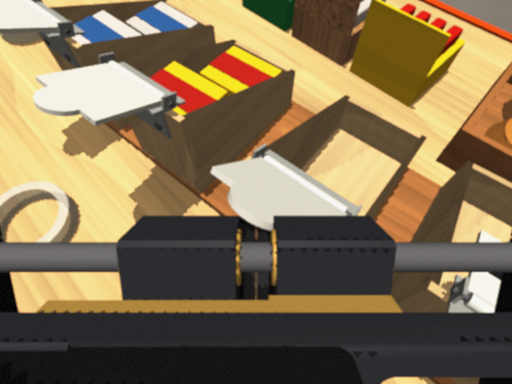

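Call:
{"api": "send_rows", "payload": {
  "deltas": [
    {"tx": 1.0,"ty": 0,"tz": -0.4,"rx": 0,"ry": 0,"rz": 0},
    {"tx": 1.7,"ty": 0.2,"tz": -0.7,"rx": 0,"ry": 0,"rz": 0},
    {"tx": 2.5,"ty": 0.5,"tz": -0.8,"rx": 0,"ry": 0,"rz": 0},
    {"tx": 3.1,"ty": 0.9,"tz": -0.8,"rx": 0,"ry": 0,"rz": 0},
    {"tx": 3.7,"ty": 1.3,"tz": -0.7,"rx": 0,"ry": 0,"rz": 0}
  ]
}}

```text
time: 4.5
position: [0.5325, -0.1201, 0.1964]
tool_rot: [0.852, 0.359, 0.35, -0.148]
ft_force: [-0.3, -0.4, -0.7]
grip_width: 0.0005
```

```bash
python3 -c "
from h import *
from rig import robot
import cv2
o=robot.get_obs();print(o['q'].round(3),o['position'],o['ft_force'])
for k,p in enumerate([(.54,-.12,.203),(.55,-.119,.206),(.562,-.118,.207),(.575,-.117,.206),(.587,-.115,.202)]): print(delta(p,orient(.8,0.785-.1*k)))
for c in ['side','wrist']:
  d=robot.camera(c);i=d['color'][:,:,::-1]
  if c=='side': i=cv2.resize(i[90:250,180:400],None,fx=3.5,fy=3.5)
  cv2.imwrite(f'pics/{c}4.png',i)
"
```

```text
[-0.86   0.516  1.92   0.944  1.045 -0.727] [ 0.53249796 -0.12008748  0.19635928] [-0.26714298 -0.37599425 -0.72317055]
(array([ 0.84,  0.53, -0.1 ]), array([ 0.002,  0.005, -0.001]))
(array([1.6 , 1.18, 0.23]), array([ 0.001, -0.095, -0.002]))
(array([2.32, 1.97, 0.8 ]), array([ 0.001, -0.195, -0.002]))
(array([2.94, 2.83, 1.56]), array([ 0.001, -0.295, -0.002]))
(array([3.36, 3.55, 2.53]), array([ 0.001, -0.395, -0.002]))
```

View pics/side4.png

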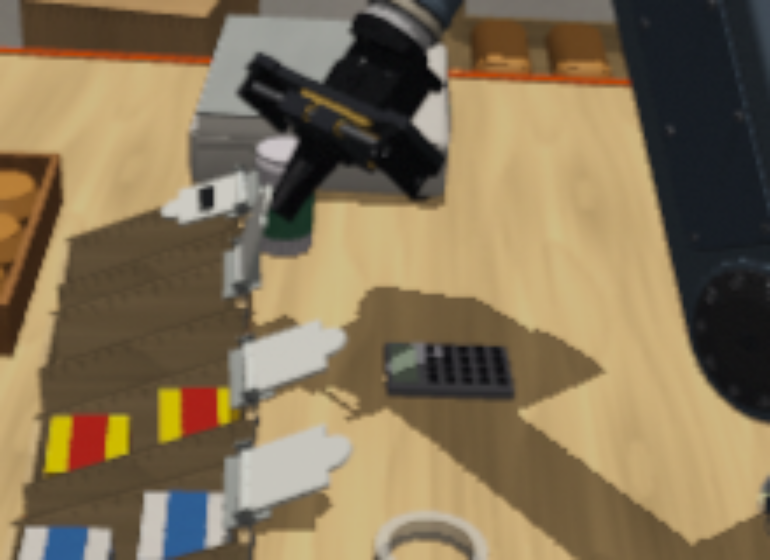

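View pics/wrist4.png

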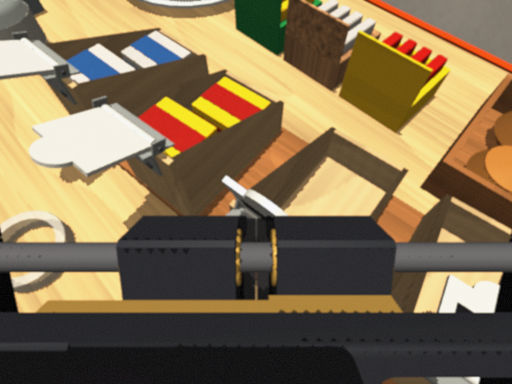

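Call:
{"api": "send_rows", "payload": {
  "deltas": [
    {"tx": 0.8,"ty": 0.5,"tz": -0.1,"rx": 0,"ry": 0,"rz": 0},
    {"tx": 1.6,"ty": 1.2,"tz": 0.2,"rx": 0,"ry": -0.1,"rz": 0},
    {"tx": 2.3,"ty": 2.0,"tz": 0.8,"rx": 0,"ry": -0.2,"rz": 0},
    {"tx": 2.9,"ty": 2.8,"tz": 1.6,"rx": 0,"ry": -0.3,"rz": 0},
    {"tx": 3.4,"ty": 3.5,"tz": 2.5,"rx": 0,"ry": -0.4,"rz": 0}
  ]
}}

```text
time: 5.02
position: [0.5871, -0.1154, 0.2028]
tool_rot: [0.906, 0.381, 0.172, -0.071]
ft_force: [-1.2, 0.5, -0.6]
grip_width: 0.0006
```

```bash
python3 -c "
from h import *
from rig import robot
import cv2
o=robot.get_obs();print(o['q'].round(3),o['position'],o['ft_force'])
for k,p in enumerate([(.594,-.114,.197),(.602,-.113,.190),(.609,-.112,.182),(.614,-.112,.172),(.618,-.111,.162)]): print(delta(p,orient(.8,max(0.1,0.4-.1*k))))
for c in ['side','wrist']:
  d=robot.camera(c);i=d['color'][:,:,::-1]
  if c=='side': i=cv2.resize(i[90:250,180:400],None,fx=3.5,fy=3.5)
  cv2.imwrite(f'pics/{c}5.png',i)
"
```

```text
[-0.572  0.474  1.678  0.454  0.959 -0.055] [ 0.5870603 -0.1154282  0.2027878] [-1.21533171  0.46135976 -0.5794753 ]
(array([0.33, 0.39, 0.75]), array([ 0.003,  0.025, -0.003]))
(array([0.66, 0.89, 1.64]), array([ 0.003, -0.075, -0.003]))
(array([0.89, 1.32, 2.59]), array([ 0.003, -0.175, -0.003]))
(array([0.85, 1.68, 3.65]), array([ 0.003, -0.275, -0.003]))
(array([0.81, 1.89, 4.71]), array([ 0.003, -0.275, -0.003]))
```

View pics/side5.png

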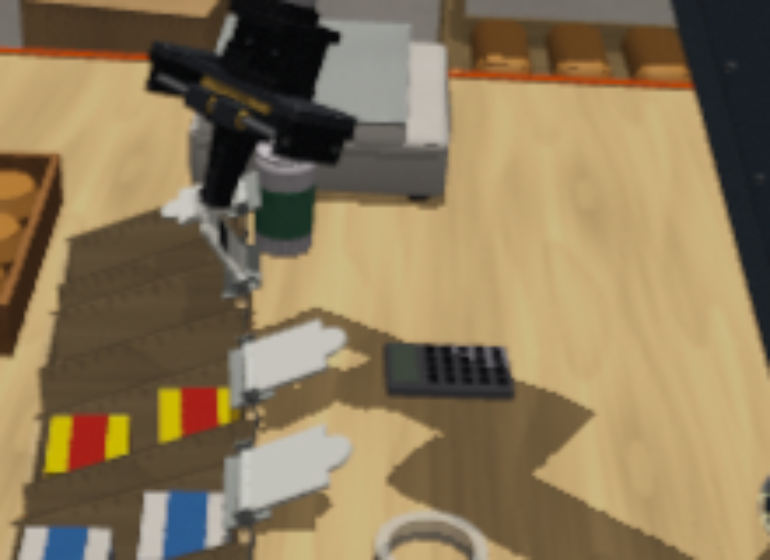

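View pics/wrist5.png

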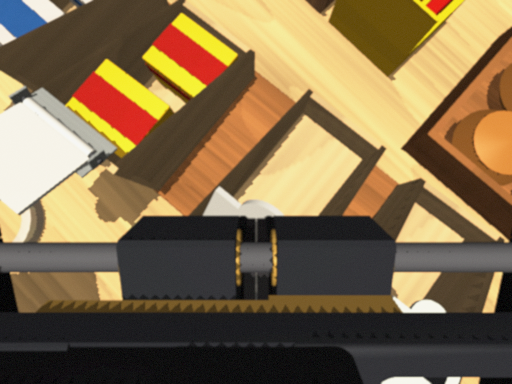

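Call:
{"api": "send_rows", "payload": {
  "deltas": [
    {"tx": 0.5,"ty": 0.6,"tz": 1.0,"rx": 0,"ry": 0,"rz": 0},
    {"tx": 0.7,"ty": 1.0,"tz": 1.8,"rx": 0,"ry": -0.08,"rz": 0},
    {"tx": 0.9,"ty": 1.3,"tz": 2.6,"rx": 0,"ry": -0.17,"rz": 0},
    {"tx": 0.9,"ty": 1.7,"tz": 3.6,"rx": 0,"ry": -0.27,"rz": 0},
    {"tx": 0.8,"ty": 1.9,"tz": 4.7,"rx": 0,"ry": -0.28,"rz": 0}
  ]
}}

```text
time: 5.53
position: [0.6191, -0.1093, 0.1605]
tool_rot: [0.92, 0.389, 0.046, -0.019]
ft_force: [0.2, 0.5, 0.2]
grip_width: 0.0008
```

```bash
python3 -c "
from h import *
from rig import robot
import cv2
o=robot.get_obs();print(o['q'].round(3),o['position'],o['ft_force'])
for k,p in enumerate([(.620,-.111,.155),(.622,-.110,.145),(.622,-.109,.138),(.623,-.109,.130)]): print(delta(p,orient(.8,0.1)))
for c in ['side','wrist']:
  d=robot.camera(c);i=d['color'][:,:,::-1]
  if c=='side': i=cv2.resize(i[90:250,180:400],None,fx=3.5,fy=3.5)
  cv2.imwrite(f'pics/{c}6.png',i)
"
```

```text
[-0.398  0.586  1.527  0.111  0.995  0.314] [ 0.6190612  -0.10934037  0.16050717] [0.2049856  0.5444039  0.23031064]
(array([-0.11,  0.18,  0.54]), array([ 0.001,  0.   , -0.   ]))
(array([0.  , 0.26, 1.56]), array([ 0.001,  0.   , -0.   ]))
(array([0.  , 0.19, 2.26]), array([ 0.001,  0.   , -0.   ]))
(array([-0.01,  0.26,  3.07]), array([ 0.001,  0.   , -0.   ]))
```

View pics/side6.png

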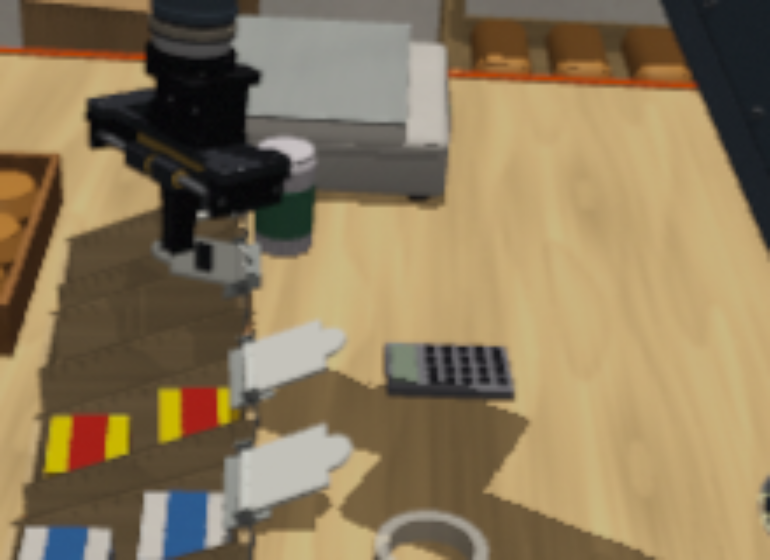

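View pics/wrist6.png

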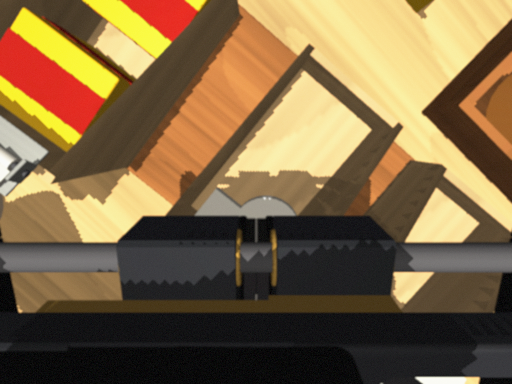

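Call:
{"api": "send_rows", "payload": {
  "deltas": [
    {"tx": 0,"ty": 0.1,"tz": 0.6,"rx": 0,"ry": 0,"rz": 0},
    {"tx": 0,"ty": 0.2,"tz": 1.2,"rx": 0,"ry": 0,"rz": 0},
    {"tx": 0,"ty": 0.2,"tz": 1.7,"rx": 0,"ry": 0,"rz": 0},
    {"tx": 0,"ty": 0.2,"tz": 2.2,"rx": 0,"ry": 0,"rz": 0},
    {"tx": 0,"ty": 0.2,"tz": 2.4,"rx": 0,"ry": 0,"rz": 0}
  ]
}}

```text
time: 6.05
position: [0.6196, -0.1103, 0.1367]
tool_rot: [0.921, 0.387, 0.046, -0.02]
ft_force: [-0.2, -0.7, 0.0]
grip_width: 0.0005
```

Call:
{"api": "send_rows", "payload": {
  "deltas": [
    {"tx": 0,"ty": 0,"tz": 0.2,"rx": 0,"ry": 0,"rz": 0},
    {"tx": 0,"ty": 0,"tz": 0.4,"rx": 0,"ry": 0,"rz": 0}
  ]
}}

```text
time: 6.22
position: [0.6207, -0.1097, 0.1336]
tool_rot: [0.92, 0.388, 0.046, -0.019]
ft_force: [0.6, -0.4, 0.9]
grip_width: 0.0005
```

```bash
python3 -c "
from h import *
from rig import robot
import cv2
o=robot.get_obs();print(o['position'],o['ft_force'])
for c in ['side']:
  d=robot.camera(c);i=d['color'][:,:,::-1]
  i=cv2.resize(i[130:200,200:280],None,fx=7,fy=7)
  cv2.imwrite(f'pics/{c}7.png',i)
"
```

```text
[ 0.62071065 -0.10972735  0.13363787] [ 0.56224697 -0.4065148   0.91642035]
```

View pics/side7.png

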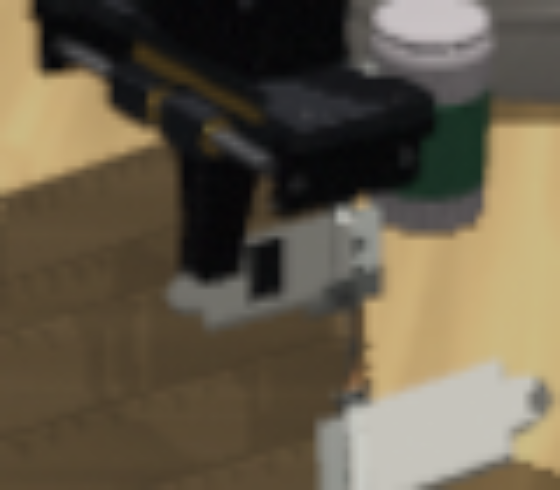

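Call:
{"api": "send_rows", "payload": {
  "deltas": [
    {"tx": 0,"ty": 0,"tz": 0.15,"rx": 0,"ry": 0,"rz": 0},
    {"tx": 0,"ty": 0,"tz": 0.3,"rx": 0,"ry": 0,"rz": 0},
    {"tx": 0,"ty": 0,"tz": 0.3,"rx": 0,"ry": 0,"rz": 0}
  ]
}}

```text
time: 6.52
position: [0.6211, -0.1093, 0.1307]
tool_rot: [0.92, 0.388, 0.046, -0.019]
ft_force: [0.0, 0.2, 1.9]
grip_width: 0.0005
```

Call:
{"api": "send_rows", "payload": {
  "deltas": [
    {"tx": 0,"ty": 0,"tz": 0.1,"rx": 0,"ry": 0,"rz": 0},
    {"tx": 0,"ty": 0,"tz": 0.2,"rx": 0,"ry": 0,"rz": 0},
    {"tx": 0,"ty": 0,"tz": 0.2,"rx": 0,"ry": 0,"rz": 0}
  ]
}}

```text
time: 6.77
position: [0.6212, -0.1093, 0.13]
tool_rot: [0.92, 0.388, 0.046, -0.019]
ft_force: [-3.3, 0.9, 7.2]
grip_width: 0.0006
```

The force rises steeply at about z 0.130, so the flag is at its stop. I'll back off upwards.

Call:
{"api": "send_rows", "payload": {
  "deltas": [
    {"tx": 0,"ty": 0,"tz": -1,"rx": 0,"ry": 0,"rz": 0},
    {"tx": 0,"ty": 0,"tz": -4,"rx": 0,"ry": 0,"rz": 0},
    {"tx": 0,"ty": 0,"tz": -8,"rx": 0,"ry": 0,"rz": 0},
    {"tx": 0,"ty": 0,"tz": -12,"rx": 0,"ry": 0,"rz": 0},
    {"tx": 0,"ty": 0,"tz": -16,"rx": 0,"ry": 0,"rz": 0}
  ]
}}

```text
time: 7.18
position: [0.6093, -0.1204, 0.2895]
tool_rot: [0.92, 0.388, 0.046, -0.02]
ft_force: [0.7, 0.3, 0.6]
grip_width: 0.0007
```

Call:
{"api": "send_rows", "payload": {
  "deltas": [
    {"tx": -4,"ty": 0,"tz": 0,"rx": 0,"ry": 0,"rz": 0},
    {"tx": -8,"ty": 0,"tz": 0,"rx": 0,"ry": 0,"rz": 0},
    {"tx": -12,"ty": 0,"tz": 0,"rx": 0,"ry": 0,"rz": 0},
    {"tx": -16,"ty": 0,"tz": 0,"rx": 0,"ry": 0,"rz": 0},
    {"tx": -20,"ty": 0,"tz": 0,"rx": 0,"ry": 0,"rz": 0}
  ]
}}

```text
time: 7.6
position: [0.4696, -0.2638, 0.2683]
tool_rot: [0.92, 0.388, 0.046, -0.019]
ft_force: [-0.3, -1.1, 0.3]
grip_width: 0.0005
```

```bash
python3 -c "
from h import *
from rig import robot
import cv2
o=robot.get_obs();print(o['position'],o['ft_force'])
ims=[]
for c in ['top','side']:
  d=robot.camera(c);i=d['color'][:,:,::-1]
  cv2.imwrite(f'pics/{c}8.png',cv2.resize(i[90:250,150:370],None,fx=3.5,fy=3.5))
  K,R,t=d['intrinsics'],np.array(d['R']),np.array(d['t']);Z=d['z_map']
  v,u=np.mgrid[:384,:512]
  P=np.stack([(u-K[0][2])/K[0][0]*Z,(v-K[1][2])/K[1][1]*Z,Z],-1);W=(P-t)@R
  col=d['color'].astype(int);sat=col.max(-1)-col.min(-1)
  ex=np.array([.992,.127]);ey=np.array([-.127,.992]);h=np.array([.5624,-.116])
  a=(W[...,:2]-h)@ex;b=(W[...,:2]-h)@ey
  m=(a>.01)&(a<.08)&(abs(b)<.03)&(sat<30)&(W[...,2]>.08)&(W[...,2]<.2)
  p=np.stack([a[m],W[...,2][m]],1);print(c,len(p))
  if len(p)>20:
    for k in range(4):
      f=np.polyfit(p[:,0],p[:,1],1);r=p[:,1]-np.polyval(f,p[:,0]);p=p[abs(r)<.006]
    print('slope below level',-np.degrees(np.arctan(f[0])),len(p),p.max(0))
"
```

```text
[ 0.46958008 -0.26379536  0.26832773] [-0.27434005 -1.0657602   0.26709485]
top 289
slope below level 20.805856703205308 284 [0.07234279 0.14682521]
side 184
slope below level 20.403308139872273 184 [0.07707884 0.14473067]
```

View pics/side8.png

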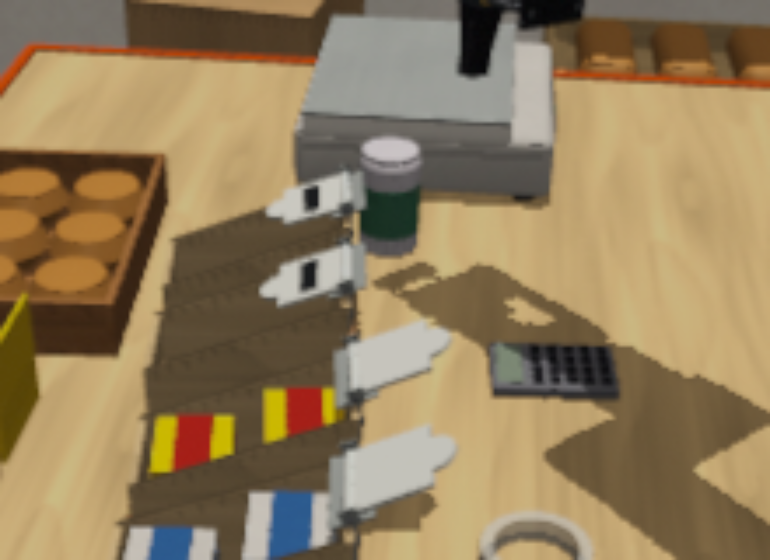

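View pics/top8.png

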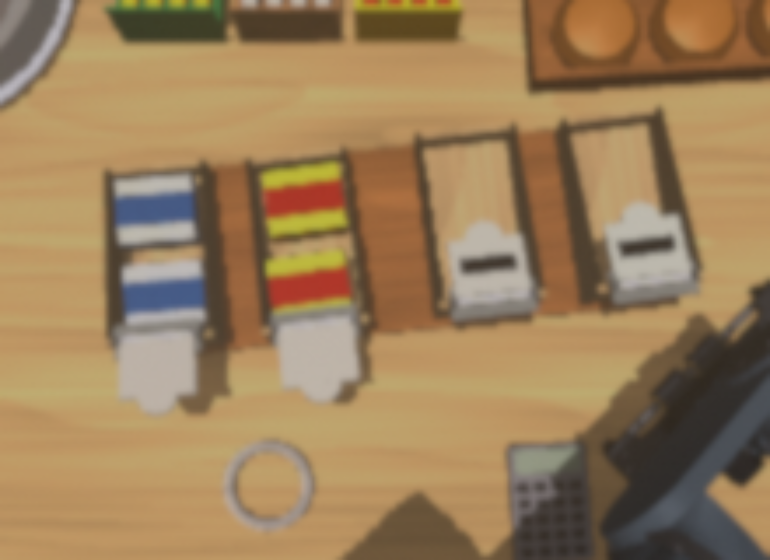

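The flag lies at about 20.5° below level, barred face up. The hand is clear of everything and nothing else looks moved, so I'll let the arm settle briefly and hand in.

Call:
{"api": "send_rows", "payload": {
  "deltas": [
    {"tx": 0,"ty": 0,"tz": 0,"rx": 0,"ry": 0,"rz": 0},
    {"tx": 0,"ty": 0,"tz": 0,"rx": 0,"ry": 0,"rz": 0},
    {"tx": 0,"ty": 0,"tz": 0,"rx": 0,"ry": 0,"rz": 0}
  ]
}}

```text
time: 7.95
position: [0.4718, -0.2622, 0.2682]
tool_rot: [0.92, 0.389, 0.046, -0.019]
ft_force: [0.4, 0.1, -1.0]
grip_width: 0.0008
```

```bash
python3 -c "
from rig import robot
print(robot.hand_in())"
```

```text
the job is handed in; nothing more can be done
None
```

I turned over the flag of the sold-out bin (third from the robot's left) and handed the job in at about 8 s. I lifted it from under its tab with the closed fingers, pushed it over its hinge, pressed it down to its stop and took the hand away.

- **Flag:** it lies 20.4° (side camera) and 20.8° (top camera) below level with the bars up, against 20° at the stop.
- **Force:** the highest wrist force I read was about 8 N (7.2 N straight up), as the flag met its stop. I only have readings at the end of each move.
- **Everything else:** in the last side and top pictures the other three flags, the cartons, the tape, the calculator and the can looked unmoved. I judged this by eye and did not measure it. The jar was outside those two cropped pictures, so I did not check it; the arm never went near it.
- **Failed or disagreed:** one move call was refused at the start for missing keys, and nothing moved. No check disagreed with the result.

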